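Lower the glue press by one turn of its hand wheel

TASK

The boards are laid in the glue press and the platen still stands too high above them: bring it down by pushing the hand wheel on top of the press round by its upright handle, clockwise seen from above, through exactly one full turn, so that the handle comes to rest back where it started. Only push the handle gently with the fingers, do not squeeze it or go more than a little past one turn; then take the hand away, and leave the flask, the wooden ring and the mallet as they stand.

Things in the scene. Friction and masses are not known exactly. Their poses are not given: they have to be found in the camera images.
- press: Bench-top glue press, bolted down: wooden base 220 x 320 x 30 mm, two steel posts of 24 mm diameter at 128 mm either side along its y, a grey crossbeam 70 x 300 mm (x, y) with its top at 170 mm, two boards lying on the base. Origin: centre of the underside of the base, on the wheel's axis; z up.
- hub (a point): Centre of the hand wheel on its vertical axis, 192 mm above the table, mid-height of the rim; the wheel stays at this height. Dark steel: round rim bar 16 mm thick on a 75 mm radius (rim top 200 mm above the table), three 12 mm spokes, hub 40 mm in diameter (top 204 mm). The platen's screw stands up through it. Axes turn with the wheel.
- wheel (a joint): Wheel angle in rad, growing clockwise seen from above; at 0 the handle is on the -x side of the hub in the press's own frame. One turn is 2 pi. End stops at -0.15 and 12.57; starts anywhere from 0 to 5.5. It stays where it is left; turning it takes about 3 to 5 N at the handle.
- handle: Upright wooden handle at the end of one spoke, standing on the rim at 75 mm from the wheel's axis, round, 26 mm in diameter at its widest (20 mm at the foot, 22 mm at the top), 50 mm high, reaching from 205 mm to 255 mm above the table. It spins freely about its own vertical axis, so its yaw means nothing. Origin: centre of its foot, on its axis.
- platen: Steel pressing plate 170 x 190 x 20 mm under the crossbeam, driven down 12 mm by each clockwise turn. Origin: centre of its underside, 95 mm above the table with the joint at 0; it never reaches the boards (top at 54 mm). Its 18 mm screw stands up through the wheel's hub, top 240 mm above the table with the joint at 0.
- flask: Bystander: steel bottle-shaped drinking flask with a black cap, standing upright, 66 mm in diameter, 190 mm high, loose. Origin: centre of its underside.
- hexring: Bystander: flat hexagonal wooden ring, about 112 mm across the flats, 20 mm thick, lying loose on the table. Origin: centre of its underside.
- mallet: Bystander: joiner's mallet lying loose on the table, head 65 x 115 x 70 mm, handle 28 mm in diameter along its -x. Origin: on the table under the joint of head and handle, 20 mm from the head's centre.

How it is judged:
By the outcome, as a careful person would: the job done as asked, in the order asked, and still so for the second after the job is handed in, with the robot touching nothing.
It also fails if it takes over 58 s, if anything falls off the work surface, if the arm or the gripper's body presses on something with over 40 N, if the wrist force passes 120 N, or if a joint passes its speed limit or range.

ROBOT

A 6-joint arm with a two-finger parallel gripper is mounted at the origin on the work surface. World frame = base frame: x ahead of the robot, y to its left, z up, the work surface at z = 0. Lengths are in m, angles in rad, forces in N, time in s.
With the tool pointing down it reaches from about 0.425 to 0.95 m from the base axis. Payload 3.5 kg.
Tool frame: the origin (TCP) lies at the very end of the fingers, on their centre line; the grasp point (between the pads) lies 19 mm behind it; y points along the fingers, z is the direction in which the jaws open and shut, and the axes are right-handed (so a half turn about y gives the same grasp; the last joint's range is limited). The gripper opens to 85 mm and grips with 20 to 120 N. Pads are 22 mm wide; open, the fingers measure 114 mm over their backs; the gripper's body (76 mm by 85 mm) begins 54 mm behind the grasp point. The pads swing forward as they close: fully open they stand 13 mm farther back than shut.
Start: joints at [-1.307, 0.286, 1.577, -0, 1.279, -0.15], TCP at [0.271, -0.618, 0.231] pointing down, gripper open.
Joint ranges: [-2.77, 2.77], [-0.9, 2.22], [0.21, 2.48], [-1.53, 4.67], [0.24, 2.81], [-2.84, 2.84]. Speed limits (rad/s): [2.79, 2.79, 3.14, 3.14, 3.14, 3.14].

INTERFACE

Orientations are given as a unit quaternion [x, y, z, w].
In Python, from plant import ctrl gives the robot as it stands. The module is installed in compiled form; this text tells all that it offers.
- The arm moves only by the tool jog_arm, never from a script. Its argument "deltas" is a list of rows, each a list of 3 entries, a list of its own where there are three numbers: the turn, a rotation vector about the tool's x, y, z in rad, then the shift along the tool's x, y, z in m, then the opening, from 0 (shut) to 1 (fully open). In form: [[[wx, wy, wz], [dx, dy, dz], gripper], ...]. A call has 1 to 10 rows; each row is the pose to reach, as a shift and turn from the pose measured when the call began, along the tool's axes at that moment; what a row does not reach only later rows make up. A row lasts 1/12 s, in which the tool goes at most 41.7 mm and 7.16 degrees, less where a joint would pass 70% of its speed; a pose out of reach is approached as far as the arm can. A call with a gripper value outside its range is refused whole. The fingers move at their own pace and stop on an object; "force" is the grip in N (left out, the last holds). Time passes only in rows, so rows that repeat a pose let the fingers close. It gives the time, the measured TCP pose, the force and the opening at its end, in the units of the state.
- ctrl.get_state(): the state, without advancing time (a new reading comes with each control period).
- ctrl.read_camera(name): name is "scene" or "top"; returns a dict with "pixels" (400x640x3 uint8, blue, green, red), "range_z" (400x640 float32, m along the optical axis (not along the pixel's ray), 0 where there is no reading), "fx", "fy", "cx", "cy" (pixels), "T" (4x4, takes a point from camera to world coordinates). Camera axes: x right, y up, looking along -z (the intrinsics and any distortion apply to the point x, -y, -z); pixel columns grow to the right and rows downward; lengths in m; the calibration is good to about 2 mm. A picture is of the moment at which its call begins.
- ctrl.sign_off(): hands the job in, once; it reports no verdict.
The state is a dict: "time": time; "qpos": joint angles; "dq": joint speeds; "joint_efforts": joint torques, N m; "eef_pos": TCP position; "tcp_rot": TCP orientation; "contact_force": force on the tool from outside, world axes, zero at the start; "wrist_torque": the same for the moment, N m; "opening": opening from 0.0 (shut) to 1.0 (fully open).
Only numpy, scipy, OpenCV 4.12 (cv2) and the standard library are available. Lean on these libraries where they do the work, as an engineer would, in place of code of your own. Each camera call takes 0.05 s, during which the arm holds its last target.

## Working session

There is one attempt and no reset: what is moved stays moved. The work goes in short steps, Python scripts to look and compute and a tool call to move; the robot and the scene stay as the last step left them, time stands still between calls to the robot, and variables do not carry over. Pictures are saved under pics/ and viewed, and the job is handed in when it is done.

Besides the shell and the picture viewer there is one more tool, called after ">>>" as name(argument=value, ...), one argument or row to a line, values as JSON. jog_arm: Moves the arm, as the interface text tells. Its arguments: {"type":"object","properties":{"deltas":{"type":"array","items":{"type":"array"}},"force":{"type":"number"}},"required":["deltas"]}

```bash
mkdir -p pics; python3 - <<'E'
from plant import ctrl
import cv2,numpy as np
s=ctrl.get_state()
for k,v in s.items(): print(k,np.round(v,4))
for n in ["scene","top"]:
    c=ctrl.read_camera(n); cv2.imwrite(f"pics/{n}0.png",c["pixels"]); np.savez(f"{n}0.npz",**c)
    print(n,{k:(np.round(c[k],4).tolist()) for k in c if k not in("pixels","range_z")})
E
```

```text
time 0.0
qpos [-1.307   0.2872  1.5782  0.      1.2786 -0.15  ]
dq [ 0.0006 -0.0008 -0.0006  0.0004  0.0005  0.0007]
joint_efforts [-1.10000e-03 -4.05987e+01 -2.92627e+01 -2.00000e-04  5.80000e-03
  0.00000e+00]
eef_pos [ 0.2713 -0.6174  0.2299]
tcp_rot [-0.1453  0.6929 -0.6912  0.1452]
contact_force [ 0.3166 -0.2968 -0.3584]
wrist_torque [-0.0116 -0.0273 -0.0275]
opening 0.9993
scene {'fx': 460.9414, 'fy': 460.9414, 'cx': 317.3605, 'cy': 194.8498, 'T': [[-0.4079, -0.5337, 0.7407, 1.3206], [0.913, -0.2352, 0.3333, 0.3583], [-0.0037, 0.8123, 0.5833, 0.7242], [0.0, 0.0, 0.0, 1.0]]}
top {'fx': 387.3466, 'fy': 387.3466, 'cx': 318.2609, 'cy': 195.6221, 'T': [[-0.0092, 0.9918, -0.1276, 0.4827], [-0.9999, -0.0109, -0.012, 0.0327], [-0.0133, 0.1274, 0.9918, 1.1257], [0.0, 0.0, 0.0, 1.0]]}
```

View pics/scene0.png

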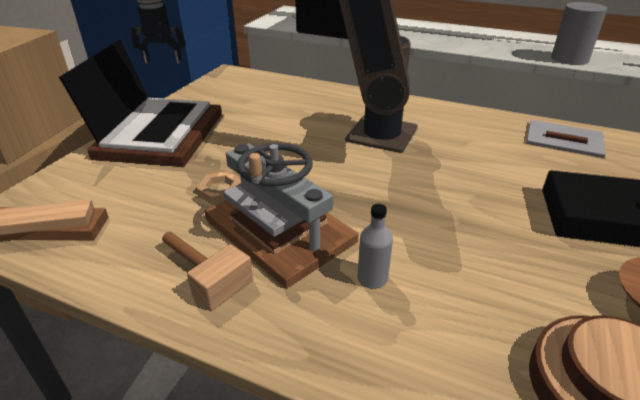

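View pics/top0.png

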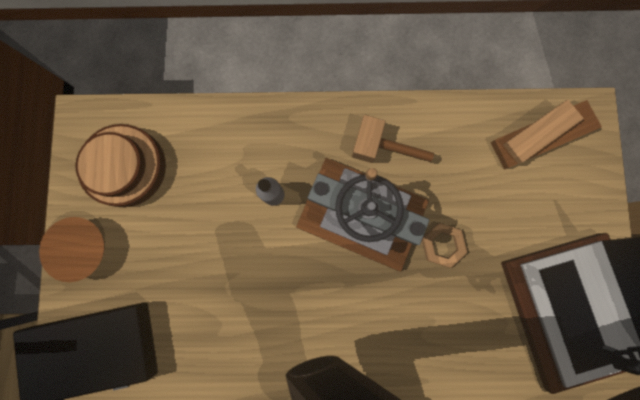

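```bash
cat > h.py <<'E'
import numpy as np
def load(n): return dict(np.load(n))
def ray(c,u,v):
    d=np.array([(u-c["cx"])/c["fx"],-(v-c["cy"])/c["fy"],-1.0]); T=c["T"]; return T[:3,3],T[:3,:3]@d
def atz(c,u,v,z):
    o,d=ray(c,u,v); return o+d*(z-o[2])/d[2]
def proj(c,p):
    q=np.linalg.inv(c["T"])@np.append(p,1); return c["cx"]+c["fx"]*q[0]/-q[2], c["cy"]-c["fy"]*q[1]/-q[2]
def cloud(c):
    v,u=np.mgrid[:400,:640]; r=c["range_z"]; P=np.stack([(u-c["cx"])/c["fx"]*r,-(v-c["cy"])/c["fy"]*r,-r,np.ones_like(r)],-1)
    return (P@c["T"].T)[...,:3]
E
python3 - <<'E'
from h import *;import cv2
for n,(x0,y0,w,h,s) in dict(top=(230,100,250,180,3),scene=(170,120,240,190,3)).items():
    c=load(n+"0.npz"); im=c["pixels"][y0:y0+h,x0:x0+w]; cv2.imwrite(f"pics/{n}crop.png",cv2.resize(im,None,fx=s,fy=s,interpolation=cv2.INTER_CUBIC))
    P=cloud(c); m=(c["range_z"]>0)&(P[...,0]>.3)&(P[...,0]<.8)&(abs(P[...,1]+.1)<.3)
    r=m&(P[...,2]>.19)&(P[...,2]<.203)
    Q=P[r][:,:2]; 
    # robust circle fit
    for _ in range(10):
        A=np.c_[2*Q,np.ones(len(Q))]; s_=np.linalg.lstsq(A,(Q**2).sum(1),rcond=None)[0]
        R=np.sqrt(s_[2]+s_[0]**2+s_[1]**2); d=np.linalg.norm(P[r][:,:2]-s_[:2],axis=1); Q=P[r][:,:2][abs(d-.075)<.012]
    print(n,"circle",s_[:2],R,len(Q))
    t=m&(P[...,2]>.22)&(P[...,2]<.27)
    print(np.c_[np.argwhere(t)[:,::-1],P[t].round(3)][::3])
E
```

```text
top circle [ 0.57256107 -0.07830749] 0.07432248153686193 1249
[[ 3.70e+02  1.68e+02  6.58e-01 -7.60e-02  2.51e-01]
 [ 3.73e+02  1.68e+02  6.57e-01 -8.30e-02  2.53e-01]
 [ 3.69e+02  1.69e+02  6.55e-01 -7.40e-02  2.52e-01]
 [ 3.72e+02  1.69e+02  6.55e-01 -8.00e-02  2.55e-01]
 [ 3.75e+02  1.69e+02  6.55e-01 -8.70e-02  2.51e-01]
 [ 3.70e+02  1.70e+02  6.53e-01 -7.60e-02  2.53e-01]
 [ 3.73e+02  1.70e+02  6.52e-01 -8.20e-02  2.57e-01]
 [ 3.76e+02  1.70e+02  6.53e-01 -9.00e-02  2.52e-01]
 [ 3.69e+02  1.71e+02  6.51e-01 -7.30e-02  2.52e-01]
 [ 3.72e+02  1.71e+02  6.50e-01 -8.00e-02  2.56e-01]
 [ 3.75e+02  1.71e+02  6.51e-01 -8.70e-02  2.51e-01]
 [ 3.67e+02  1.72e+02  6.49e-01 -6.90e-02  2.48e-01]
 [ 3.70e+02  1.72e+02  6.48e-01 -7.50e-02  2.55e-01]
 [ 3.73e+02  1.72e+02  6.48e-01 -8.20e-02  2.54e-01]
 [ 3.76e+02  1.72e+02  6.48e-01 -8.90e-02  2.54e-01]
 [ 3.68e+02  1.73e+02  6.46e-01 -7.10e-02  2.53e-01]
 [ 3.71e+02  1.73e+02  6.46e-01 -7.80e-02  2.54e-01]
 [ 3.74e+02  1.73e+02  6.45e-01 -8.40e-02  2.54e-01]
 [ 3.77e+02  1.73e+02  6.46e-01 -9.10e-02  2.53e-01]
 [ 3.68e+02  1.74e+02  6.44e-01
[... 6807 characters left out ...]
 2.29e-01]
 [ 2.50e+02  1.69e+02  6.60e-01 -8.70e-02  2.26e-01]
 [ 2.53e+02  1.69e+02  6.63e-01 -7.90e-02  2.29e-01]
 [ 2.56e+02  1.69e+02  6.57e-01 -7.50e-02  2.27e-01]
 [ 2.59e+02  1.69e+02  6.56e-01 -6.90e-02  2.28e-01]
 [ 2.50e+02  1.70e+02  6.57e-01 -9.00e-02  2.21e-01]
 [ 2.53e+02  1.70e+02  6.59e-01 -8.10e-02  2.24e-01]
 [ 2.56e+02  1.70e+02  6.61e-01 -7.30e-02  2.27e-01]
 [ 2.59e+02  1.70e+02  6.56e-01 -6.90e-02  2.25e-01]
 [ 2.51e+02  1.71e+02  6.61e-01 -8.50e-02  2.21e-01]
 [ 2.54e+02  1.71e+02  6.62e-01 -7.70e-02  2.24e-01]
 [ 2.57e+02  1.71e+02  6.57e-01 -7.30e-02  2.23e-01]
 [ 2.52e+02  1.72e+02  6.62e-01 -8.20e-02  2.21e-01]
 [ 2.55e+02  1.72e+02  6.60e-01 -7.60e-02  2.21e-01]]
```

View pics/topcrop.png

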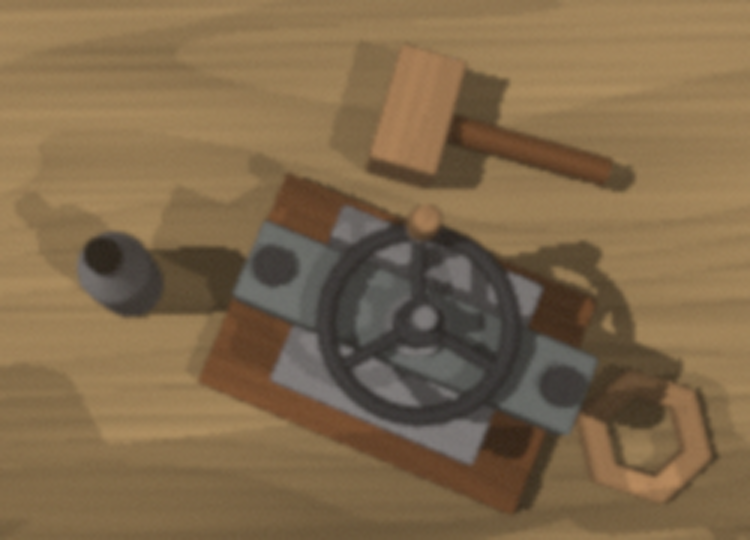

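View pics/scenecrop.png

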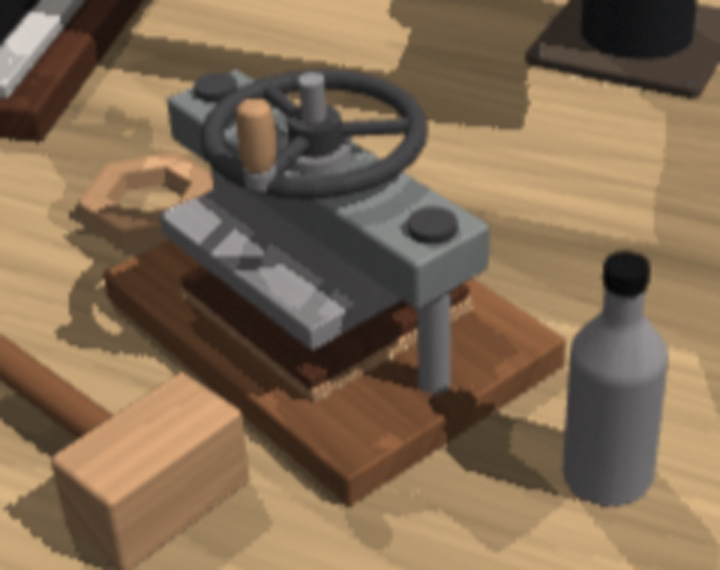

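```bash
python3 - <<'E'
from h import *
from plant import ctrl
from scipy.spatial.transform import Rotation as R
s=ctrl.get_state();M=R.from_quat(s["tcp_rot"]).as_matrix();print(M.round(3))
c=load("top0.npz");P=cloud(c)
for u,v in[(371,203),(371,206),(270,188),(322,189),(418,229),(264,184)]:print(u,v,P[v,u].round(4))
# handle center by top-surface points
for n in("top0.npz","scene0.npz"):
    c=load(n);P=cloud(c)
    for lo,hi,x0,x1 in((.250,.26,.6,.7),(.222,.26,.6,.7),(.231,.24,.55,.6)):
        m=(P[...,2]>lo)&(P[...,2]<hi)&(P[...,0]>x0)&(P[...,0]<x1)&(abs(P[...,1]+.08)<.05);Q=P[m]
        print(n,lo,Q.mean(0).round(4),Q.min(0).round(4),Q.max(0).round(4),len(Q))
    H=np.array([.575,-.0775,.192]);print(proj(c,H),[np.round(proj(c,[.575,-.0775,.235]),1)],np.round(proj(c,[.649,-.081,.255]),1))
E
```

```text
[[-0.916 -0.001  0.402]
 [-0.402  0.002 -0.916]
 [-0.    -1.    -0.002]]
371 203 [ 0.5788 -0.0782  0.2348]
371 206 [ 0.5718 -0.0779  0.2352]
270 188 [0.4827 0.0327 1.1257]
322 189 [0.4827 0.0327 1.1257]
418 229 [ 0.5202 -0.1979  0.1768]
264 184 [0.6338 0.1772 0.1868]
top0.npz 0.25 [ 0.6476 -0.0803  0.253 ] [ 0.637  -0.0915  0.25  ] [ 0.6577 -0.0708  0.2592] 72
top0.npz 0.222 [ 0.6454 -0.0789  0.2483] [ 0.6358 -0.0929  0.2222] [ 0.6577 -0.0683  0.2592] 111
top0.npz 0.231 [ 0.5732 -0.0788  0.2345] [ 0.5649 -0.0874  0.231 ] [ 0.5816 -0.0709  0.2372] 49
(np.float64(368.6079495477045), np.float64(206.49507372511272)) [array([370.8, 204.6])] [372.5 171.4]
scene0.npz 0.25 [ 0.6521 -0.0795  0.2535] [ 0.6374 -0.0913  0.2503] [ 0.6603 -0.0708  0.2574] 65
scene0.npz 0.222 [ 0.6554 -0.0773  0.2415] [ 0.6374 -0.0913  0.2223] [ 0.6629 -0.0676  0.2574] 221
scene0.npz 0.231 [ 0.5758 -0.0789  0.2352] [ 0.5639 -0.0873  0.2311] [ 0.5835 -0.0715  0.2378] 42
(np.float64(275.39270623261785), np.float64(163.70089948536284)) [array([274.2, 146.5])] [254.4 154.4]
```

>>> jog_arm(
  deltas=[
    [[0,0,0],[0,-0.035,0],0],
    [[0,0,0],[0,-0.07,0],0],
    [[0,0,0],[0,-0.1,0],0],
    [[0,-0.115,0],[-0.029,-0.1,-0.02],0],
    [[0,-0.23,0],[-0.058,-0.1,-0.039],0],
    [[0,-0.345,0],[-0.087,-0.1,-0.059],0],
    [[0,-0.46,0],[-0.116,-0.1,-0.078],0],
    [[0,-0.575,0],[-0.145,-0.1,-0.098],0],
    [[0,-0.69,0],[-0.174,-0.1,-0.117],0],
    [[0,-0.805,0],[-0.204,-0.1,-0.137],0],
  ],
  force=20,
)

```text
time: 0.93
eef_pos: [0.4034, -0.4086, 0.3298]
tcp_rot: [-0.406, 0.58, -0.578, 0.406]
contact_force: [0.2, -0.6, 0.1]
opening: -0.002
```

```bash
cat >> h.py <<'E'
from scipy.spatial.transform import Rotation as Ro
HUB=np.array([.5745,-.0785])
def st():
    from plant import ctrl
    s=ctrl.get_state(); M=Ro.from_quat(s["tcp_rot"]).as_matrix(); p=np.array(s["eef_pos"])
    print("t",round(s["time"],2),"p",p.round(4),"F",np.round(s["contact_force"],1),"op",round(s["opening"],3),"zyaw",np.degrees(np.arctan2(M[1,2],M[0,2])).round(2),"q6",round(s["qpos"][5],2),"tilt",M[:,1].round(4))
    r=p[:2]-HUB; print("pusher ang",np.degrees(np.arctan2(r[1],r[0])).round(1),"rad",np.linalg.norm(r).round(4))
    return s,M,p
def to(M,p,target,yaw=None):
    # target: list of world points -> tool shifts ; aligns to down, z yaw
    for t in target: print((M.T@(np.array(t)-p)).round(4).tolist())
    if yaw is not None:
        y=np.radians(yaw); Z=np.array([np.cos(y),np.sin(y),0]);Y=np.array([0,0,-1.]);X=np.cross(Y,Z)
        print("rot",Ro.from_matrix(M.T@np.c_[X,Y,Z]).as_rotvec().round(4))
E
python3 -c "
from h import *
s,M,p=st();to(M,p,[(.639,-.04,.33)],0)"
```

```text
t 0.93 p [ 0.4034 -0.4086  0.3298] F [ 0.2 -0.6  0.1] op -0.002 zyaw -19.87 q6 -0.62 tilt [-0.0011  0.0028 -1.    ]
pusher ang -117.4 rad 0.3718
[-0.4267, 0.0006, 0.0963]
rot [ 0.0015 -0.3468 -0.0026]
```

>>> jog_arm(
  deltas=[
    [[0,-0.035,0],[-0.036,0,0.008],0],
    [[0,-0.07,0],[-0.072,0,0.016],0],
    [[0,-0.105,0],[-0.108,0,0.024],0],
    [[0,-0.14,0],[-0.144,0,0.032],0],
    [[0,-0.175,0],[-0.18,0,0.041],0],
    [[0,-0.21,0],[-0.216,0,0.049],0],
    [[0,-0.245,0],[-0.252,0,0.057],0],
    [[0,-0.28,0],[-0.288,0,0.065],0],
    [[0,-0.315,0],[-0.324,0,0.073],0],
    [[0,-0.347,0],[-0.36,0,0.081],0],
  ],
)

```text
time: 1.77
eef_pos: [0.6024, -0.0956, 0.3299]
tcp_rot: [-0.5, 0.501, -0.498, 0.501]
contact_force: [-0.9, -0.5, 1.3]
opening: -0.0
```

```bash
python3 -c "
from h import *
s,M,p=st();to(M,p,[(.639,-.04,.33),(.639,-.04,.215)],0)"
```

```text
t 1.77 p [ 0.6024 -0.0956  0.3299] F [-0.9 -0.5  1.3] op -0.0 zyaw 0.12 q6 -0.33 tilt [-0.0019  0.0031 -1.    ]
pusher ang -31.5 rad 0.0328
[-0.0556, -0.0, 0.0367]
[-0.0552, 0.115, 0.0369]
rot [ 0.0019  0.002  -0.0031]
```

>>> jog_arm(
  deltas=[
    [[0,0,0],[-0.028,0,0.018],0],
    [[0,0,0],[-0.0556,0,0.0367],0],
    [[0,0,0],[-0.0556,0,0.0367],0],
    [[0,0,0],[-0.0554,0.03,0.0367],0],
    [[0,0,0],[-0.0553,0.06,0.0367],0],
    [[0,0,0],[-0.0553,0.08,0.0368],0],
    [[0,0,0],[-0.0552,0.1,0.0369],0],
    [[0,0,0],[-0.0552,0.108,0.0369],0],
    [[0,0,0],[-0.0552,0.113,0.0369],0],
    [[0,0,0],[-0.0552,0.113,0.0369],0],
  ],
)

```text
time: 2.6
eef_pos: [0.6385, -0.0402, 0.2159]
tcp_rot: [-0.501, 0.501, -0.498, 0.5]
contact_force: [0.7, -0.3, -1.0]
opening: 0.004
```

```bash
python3 - <<'E'
from h import *; from plant import ctrl; import cv2
s,M,p=st()
for n,(x0,y0,w,h,z) in dict(top=(300,120,150,130,3),scene=(200,70,150,130,3)).items():
    c=ctrl.read_camera(n); im=c["pixels"][y0:y0+h,x0:x0+w]; im=cv2.resize(im,None,fx=z,fy=z,interpolation=cv2.INTER_CUBIC)
    globals()[n]=im
cv2.imwrite("pics/near1.png",np.hstack([top,scene])[:,:800])
E
```

```text
t 2.6 p [ 0.6385 -0.0402  0.2159] F [ 0.7 -0.3 -1. ] op 0.004 zyaw 0.1 q6 -0.22 tilt [-0.0039  0.0034 -1.    ]
pusher ang 30.9 rad 0.0746
```

View pics/near1.png

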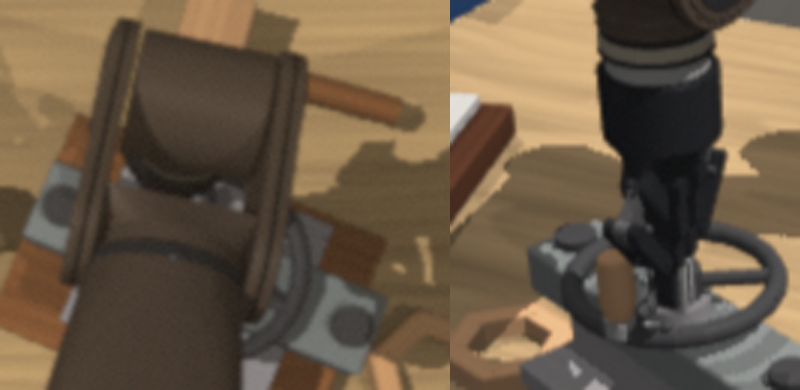

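```bash
python3 - <<'E'
from h import *; from plant import ctrl; import cv2
c=ctrl.read_camera("scene"); im=c["pixels"][100:195,215:320]; np.savez("s1.npz",**c)
cv2.imwrite("pics/near2.png",cv2.resize(im,None,fx=6,fy=6,interpolation=cv2.INTER_CUBIC))
E
```

```text
(no output)
```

View pics/near2.png

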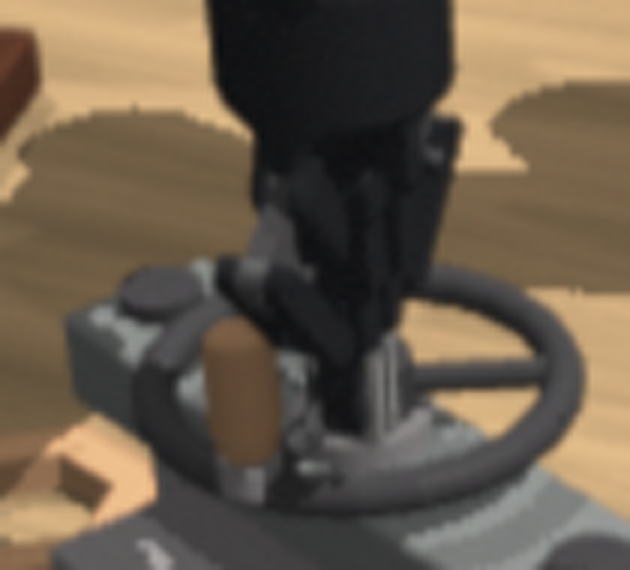

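```bash
python3 - <<'E'
from h import *
c=load("s1.npz");P=cloud(c)
for v in range(120,176,3):
    row=[]
    for u in range(247,288,4):
        q=P[v,u]; row.append("%4d,%4d,%3d"%tuple((q-[.6385,-.0402,0])*1000))
    print(v,"|".join(row))
E
```

```text
120 -540,-417,  3|-548,-406,  2|-556,-395,  0|  37,  -5,349|  38,   2,351|  38,  11,353|  32,  15,351|  27,  21,350|  24,  27,350| -24,   8,324| -47,   5,313
123 -525,-409,  1|-528,-395,  2|-530,-380,  4|  38,  -6,344|  37,   1,345|  38,  10,347|  19,   7,338|   3,   6,330|  -7,   9,325|  -9,  16,326| -48,   4,306
126 -500,-393,  4|-508,-383,  2|-516,-372,  1| 682, 398,724|  40,   3,340|  36,   9,340|  21,   8,333|   6,   8,326|  -5,  10,320|  -8,  17,320| -38,   9,305
129 -488,-386,  0|-493,-374,  0|-497,-360,  1|  41,  -5,333|  41,   3,335|  37,   9,334|  23,   9,327|  18,  14,327|  -6,   9,313|  -7,  17,314| -41,   7,296
132 -468,-374,  1|-468,-358,  5|-476,-348,  3|  40,  -6,326|  43,   3,330|  37,   8,328|  23,   8,321|  21,  16,322|   8,  17,316| -10,  15,306| -38,   8,291
135 -453,-365,  0|-456,-352,  0|-460,-338,  2|  45,  -3,323|  44,   3,324|  41,  10,324|  26,   9,317|  21,  15,315|  -2,  10,302| -11,  14,299| -34,  10,287
138 -436,-355,  0|-438,-341,  1|-442,-328,  1|  50,  -1,320|  40,   0,316|  35,   6,314|  24,   8,309|  18,  13,307|  -5,   8,294|  -9,  15,294| -35,   
[... 1201 characters left out ...]
 12,  -2,247|   7,   3,246|   2,   9,245| -70, -21,196| -74, -14,195
165  -60,-109,171|  22, -43,236|  20, -35,237|  16, -28,236| -76, -77,170| -45, -47,196|  13,  -2,241|   8,   3,240|   3,   9,238| -67, -20,190|-341,-160,  0
168  -57,-108,166|  21, -44,228|  22, -34,231|  16, -29,229| -64, -70,171| -32, -40,198|  14,  -2,234|  10,   4,234|   3,   9,231| -64, -19,184| -86, -21,171
171  -57,-109,158|  22, -44,221|  21, -35,223|  13, -31,219| -19, -42,197| -23, -35,197|  14,  -2,227|  11,   4,228|   2,   8,223| -58, -16,181| -76, -16,170
174    7, -65,200|  19, -47,211|  19, -37,214|  14, -31,213| -10, -37,196| -40, -46,176| -38, -35,180| -43, -28,179| -48, -21,178| -54, -14,176| -64, -10,171
```

```bash
cat >> h.py <<'E'
def arc(M,p,a,step=5,n=10,R=.075,z=.216):
    T=[]
    for i in range(1,n+1):
        t=np.radians(a-step*i); T.append((HUB[0]+R*np.cos(t),HUB[1]+R*np.sin(t),z))
    print("["+", ".join("[[0,0,0],%s,0]"%(np.round(M.T@(np.array(t)-p),3).tolist()) for t in T)+"]")
E
python3 -c "
from h import *
s,M,p=st();arc(M,p,31,4.5)"
```

```text
t 2.75 p [ 0.6398 -0.0403  0.2189] F [ 0.1 -0.9  0.7] op -0.002 zyaw 0.11 q6 -0.22 tilt [ 0.001   0.0024 -1.    ]
pusher ang 30.3 rad 0.0757
[[[0,0,0],[0.005, 0.003, 0.002],0], [[0,0,0],[0.01, 0.003, 0.004],0], [[0,0,0],[0.016, 0.003, 0.006],0], [[0,0,0],[0.021, 0.003, 0.008],0], [[0,0,0],[0.027, 0.003, 0.009],0], [[0,0,0],[0.033, 0.003, 0.009],0], [[0,0,0],[0.039, 0.003, 0.01],0], [[0,0,0],[0.045, 0.003, 0.009],0], [[0,0,0],[0.051, 0.003, 0.009],0], [[0,0,0],[0.056, 0.003, 0.007],0]]
```

>>> jog_arm(
  deltas=[
    [[0,0,0],[0.005,0.002,0.002],0],
    [[0,0,0],[0.01,0.002,0.004],0],
    [[0,0,0],[0.016,0.002,0.006],0],
    [[0,0,0],[0.021,0.002,0.008],0],
    [[0,0,0],[0.027,0.002,0.009],0],
    [[0,0,0],[0.033,0.002,0.009],0],
    [[0,0,0],[0.039,0.002,0.01],0],
    [[0,0,0],[0.045,0.002,0.009],0],
    [[0,0,0],[0.051,0.002,0.009],0],
    [[0,0,0],[0.056,0.002,0.007],0],
  ],
)

```text
time: 3.58
eef_pos: [0.6473, -0.0971, 0.2169]
tcp_rot: [-0.499, 0.5, -0.5, 0.501]
contact_force: [0.7, 3.4, 2.9]
opening: -0.003
```

```bash
cat > look.py <<'E'
from h import *; from plant import ctrl; import cv2,sys
def look(n,name,box=(200,90,150,110),z=5):
    c=ctrl.read_camera(n); x0,y0,w,h=box; np.savez("last_%s.npz"%n,**c)
    cv2.imwrite("pics/%s.png"%name,cv2.resize(c["pixels"][y0:y0+h,x0:x0+w],None,fx=z,fy=z,interpolation=cv2.INTER_CUBIC))
    return c
E
python3 -c "
from h import *
from look import look
s,M,p=st();arc(M,p,-14,5)
look('scene','a1')"
```

```text
t 3.58 p [ 0.6473 -0.0971  0.2169] F [0.7 3.4 2.9] op -0.003 zyaw 0.1 q6 -0.31 tilt [ 0.0022  0.0021 -1.    ]
pusher ang -14.4 rad 0.0752
[[[0,0,0],[0.006, 0.001, -0.002],0], [[0,0,0],[0.012, 0.001, -0.004],0], [[0,0,0],[0.018, 0.001, -0.007],0], [[0,0,0],[0.023, 0.001, -0.011],0], [[0,0,0],[0.029, 0.001, -0.015],0], [[0,0,0],[0.033, 0.001, -0.019],0], [[0,0,0],[0.038, 0.001, -0.024],0], [[0,0,0],[0.042, 0.001, -0.029],0], [[0,0,0],[0.046, 0.001, -0.034],0], [[0,0,0],[0.049, 0.001, -0.04],0]]
```

View pics/a1.png

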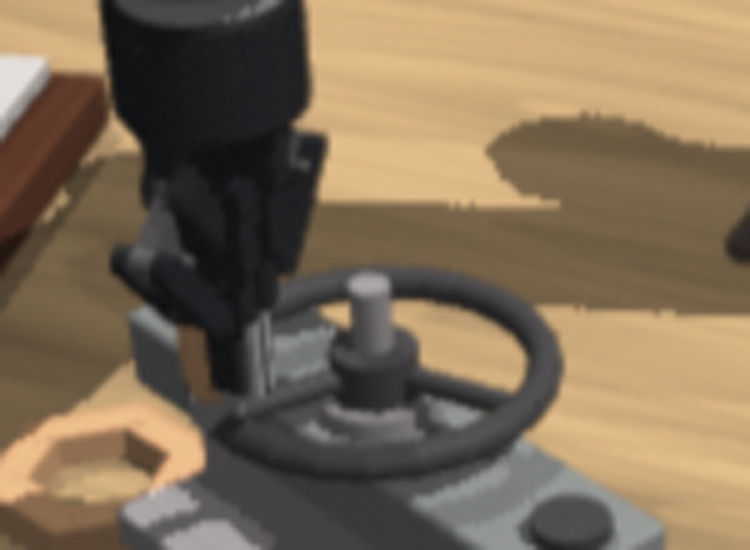

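Working: the handle (crop 195,360) sits in front of the fingers and the spoke has turned with it, at about 3.4 N. Continuing along the arc.

>>> jog_arm(
  deltas=[
    [[0,0,0],[0.006,0.001,-0.002],0],
    [[0,0,0],[0.012,0.001,-0.004],0],
    [[0,0,0],[0.018,0.001,-0.007],0],
    [[0,0,0],[0.023,0.001,-0.011],0],
    [[0,0,0],[0.029,0.001,-0.015],0],
    [[0,0,0],[0.033,0.001,-0.019],0],
    [[0,0,0],[0.038,0.001,-0.024],0],
    [[0,0,0],[0.042,0.001,-0.029],0],
    [[0,0,0],[0.046,0.001,-0.034],0],
    [[0,0,0],[0.049,0.001,-0.04],0],
  ],
)

```text
time: 4.47
eef_pos: [0.6065, -0.1483, 0.2157]
tcp_rot: [-0.5, 0.499, -0.5, 0.501]
contact_force: [2.7, 1.0, 0.9]
opening: -0.0
```

```bash
python3 -c "
from h import *
s,M,p=st();arc(M,p,-64,5)"
```

```text
t 4.47 p [ 0.6065 -0.1483  0.2157] F [2.7 1.  0.9] op -0.0 zyaw 0.06 q6 -0.4 tilt [ 1.9e-03 -3.0e-04 -1.0e+00]
pusher ang -65.4 rad 0.0767
[[[0,0,0],[0.0, -0.0, -0.005],0], [[0,0,0],[0.002, -0.0, -0.011],0], [[0,0,0],[0.004, -0.0, -0.018],0], [[0,0,0],[0.005, -0.0, -0.024],0], [[0,0,0],[0.005, -0.0, -0.031],0], [[0,0,0],[0.005, -0.0, -0.037],0], [[0,0,0],[0.004, -0.0, -0.044],0], [[0,0,0],[0.003, -0.0, -0.05],0], [[0,0,0],[0.001, -0.0, -0.056],0], [[0,0,0],[-0.001, -0.0, -0.062],0]]
```

>>> jog_arm(
  deltas=[
    [[0,0,0],[0.0,0,-0.005],0],
    [[0,0,0],[0.002,0,-0.011],0],
    [[0,0,0],[0.004,0,-0.018],0],
    [[0,0,0],[0.005,0,-0.024],0],
    [[0,0,0],[0.005,0,-0.031],0],
    [[0,0,0],[0.005,0,-0.037],0],
    [[0,0,0],[0.004,0,-0.044],0],
    [[0,0,0],[0.003,0,-0.05],0],
    [[0,0,0],[0.001,0,-0.056],0],
    [[0,0,0],[-0.001,0,-0.062],0],
  ],
)

```text
time: 5.3
eef_pos: [0.5436, -0.1475, 0.2156]
tcp_rot: [0.5, -0.499, 0.5, -0.5]
contact_force: [2.3, -1.9, 1.5]
opening: 0.006
```

```bash
python3 -c "
from h import *
from look import look
s,M,p=st();arc(M,p,-114,5)
look('scene','a2')"
```

```text
t 5.3 p [ 0.5436 -0.1475  0.2156] F [ 2.3 -1.9  1.5] op 0.006 zyaw 0.07 q6 -0.45 tilt [ 0.0013 -0.0013 -1.    ]
pusher ang -114.1 rad 0.0756
[[[0,0,0],[-0.003, -0.0, -0.005],0], [[0,0,0],[-0.007, -0.0, -0.011],0], [[0,0,0],[-0.011, -0.0, -0.016],0], [[0,0,0],[-0.015, -0.0, -0.021],0], [[0,0,0],[-0.02, -0.0, -0.026],0], [[0,0,0],[-0.025, -0.0, -0.03],0], [[0,0,0],[-0.03, -0.001, -0.033],0], [[0,0,0],[-0.036, -0.001, -0.037],0], [[0,0,0],[-0.042, -0.001, -0.039],0], [[0,0,0],[-0.048, -0.001, -0.041],0]]
```

View pics/a2.png

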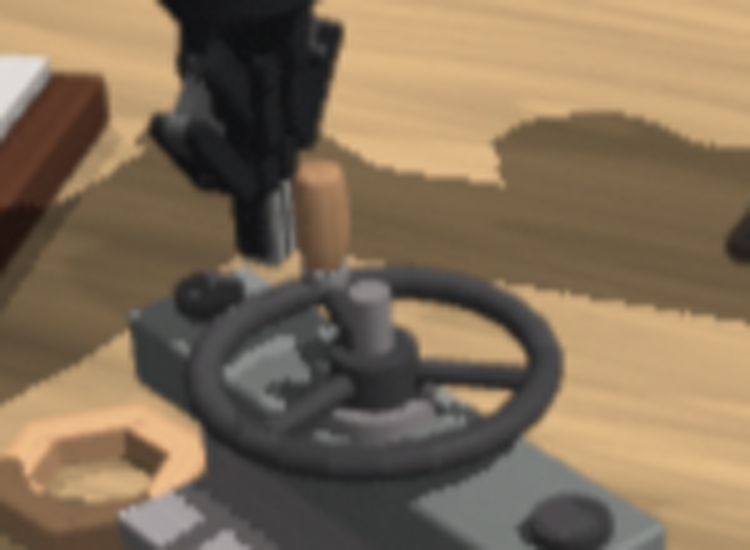

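The handle (crop 322,215) is just ahead of the fingers, now passing the −x side. Continuing.

>>> jog_arm(
  deltas=[
    [[0,0,0],[-0.003,0,-0.005],0],
    [[0,0,0],[-0.007,0,-0.011],0],
    [[0,0,0],[-0.011,0,-0.016],0],
    [[0,0,0],[-0.015,0,-0.021],0],
    [[0,0,0],[-0.02,0,-0.026],0],
    [[0,0,0],[-0.025,0,-0.03],0],
    [[0,0,0],[-0.03,0,-0.033],0],
    [[0,0,0],[-0.036,0,-0.037],0],
    [[0,0,0],[-0.042,0,-0.039],0],
    [[0,0,0],[-0.048,0,-0.041],0],
  ],
)

```text
time: 6.18
eef_pos: [0.5009, -0.0984, 0.2153]
tcp_rot: [0.501, -0.5, 0.499, -0.5]
contact_force: [0.8, -3.0, 0.9]
opening: 0.0
```

```bash
python3 -c "
from h import *
s,M,p=st();arc(M,p,-164,5)"
```

```text
t 6.18 p [ 0.5009 -0.0984  0.2153] F [ 0.8 -3.   0.9] op 0.0 zyaw 0.08 q6 -0.39 tilt [-1.7e-03 -4.0e-04 -1.0e+00]
pusher ang -164.9 rad 0.0762
[[[0,0,0],[-0.006, -0.001, -0.0],0], [[0,0,0],[-0.012, -0.001, -0.001],0], [[0,0,0],[-0.019, -0.001, -0.001],0], [[0,0,0],[-0.025, -0.001, -0.001],0], [[0,0,0],[-0.032, -0.001, -0.0],0], [[0,0,0],[-0.038, -0.001, 0.001],0], [[0,0,0],[-0.044, -0.001, 0.003],0], [[0,0,0],[-0.05, -0.001, 0.005],0], [[0,0,0],[-0.056, -0.001, 0.008],0], [[0,0,0],[-0.062, -0.001, 0.011],0]]
```

>>> jog_arm(
  deltas=[
    [[0,0,0],[-0.006,-0.001,0],0],
    [[0,0,0],[-0.012,-0.001,-0.001],0],
    [[0,0,0],[-0.019,-0.001,-0.001],0],
    [[0,0,0],[-0.025,-0.001,-0.001],0],
    [[0,0,0],[-0.032,-0.001,0],0],
    [[0,0,0],[-0.038,-0.001,0.001],0],
    [[0,0,0],[-0.044,-0.001,0.003],0],
    [[0,0,0],[-0.05,-0.001,0.005],0],
    [[0,0,0],[-0.056,-0.001,0.008],0],
    [[0,0,0],[-0.062,-0.001,0.011],0],
  ],
)

```text
time: 7.02
eef_pos: [0.5119, -0.0358, 0.2161]
tcp_rot: [0.501, -0.5, 0.499, -0.5]
contact_force: [-0.7, -4.5, -2.2]
opening: -0.001
```

```bash
python3 -c "
from h import *
from look import look
s,M,p=st();arc(M,p,-214,5)
look('scene','a3')"
```

```text
t 7.02 p [ 0.5119 -0.0358  0.2161] F [-0.7 -4.5 -2.2] op -0.001 zyaw 0.08 q6 -0.27 tilt [-2.3e-03 -9.0e-04 -1.0e+00]
pusher ang 145.7 rad 0.0757
[[[0,0,0],[-0.005, 0.0, 0.004],0], [[0,0,0],[-0.009, 0.0, 0.009],0], [[0,0,0],[-0.014, 0.0, 0.013],0], [[0,0,0],[-0.018, -0.0, 0.018],0], [[0,0,0],[-0.022, -0.0, 0.024],0], [[0,0,0],[-0.025, -0.0, 0.03],0], [[0,0,0],[-0.027, -0.0, 0.036],0], [[0,0,0],[-0.029, -0.0, 0.042],0], [[0,0,0],[-0.031, -0.0, 0.048],0], [[0,0,0],[-0.032, -0.0, 0.055],0]]
```

View pics/a3.png

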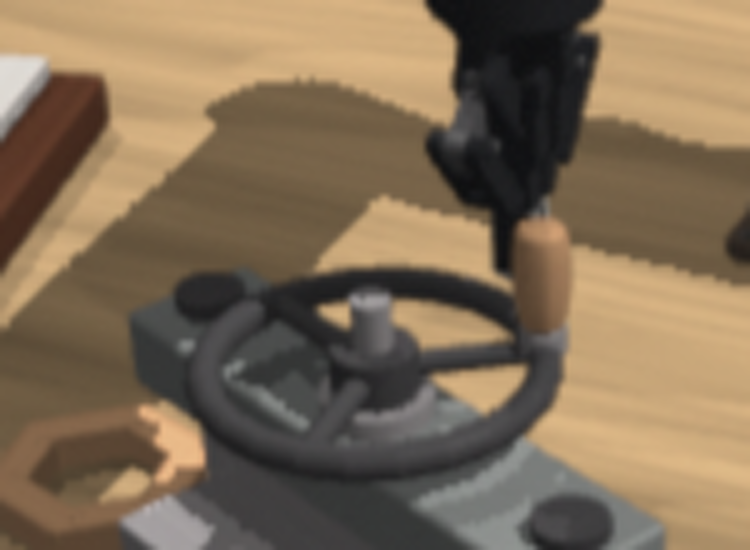

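The handle (crop 542,285) is just ahead of the fingers on the +y side; about 4.5 N.

>>> jog_arm(
  deltas=[
    [[0,0,0],[-0.005,0,0.004],0],
    [[0,0,0],[-0.009,0,0.009],0],
    [[0,0,0],[-0.014,0,0.013],0],
    [[0,0,0],[-0.018,0,0.018],0],
    [[0,0,0],[-0.022,0,0.024],0],
    [[0,0,0],[-0.025,0,0.03],0],
    [[0,0,0],[-0.027,0,0.036],0],
    [[0,0,0],[-0.029,0,0.042],0],
    [[0,0,0],[-0.031,0,0.048],0],
    [[0,0,0],[-0.032,0,0.055],0],
  ],
)

```text
time: 7.9
eef_pos: [0.568, -0.0022, 0.2162]
tcp_rot: [-0.5, 0.5, -0.499, 0.5]
contact_force: [-3.3, 0.3, -0.3]
opening: -0.001
```

```bash
python3 -c "
from h import *
s,M,p=st();arc(M,p,96,5)"
```

```text
t 7.9 p [ 0.568  -0.0022  0.2162] F [-3.3  0.3 -0.3] op -0.001 zyaw 0.1 q6 -0.19 tilt [-0.0014  0.0017 -1.    ]
pusher ang 94.9 rad 0.0766
[[[0,0,0],[0.001, 0.0, 0.005],0], [[0,0,0],[0.002, 0.0, 0.012],0], [[0,0,0],[0.002, 0.0, 0.018],0], [[0,0,0],[0.004, 0.0, 0.025],0], [[0,0,0],[0.005, 0.0, 0.031],0], [[0,0,0],[0.008, 0.0, 0.037],0], [[0,0,0],[0.011, 0.0, 0.043],0], [[0,0,0],[0.014, 0.0, 0.048],0], [[0,0,0],[0.018, 0.0, 0.054],0], [[0,0,0],[0.022, 0.0, 0.059],0]]
```

>>> jog_arm(
  deltas=[
    [[0,0,0],[0.001,0,0.005],0],
    [[0,0,0],[0.002,0,0.012],0],
    [[0,0,0],[0.002,0,0.018],0],
    [[0,0,0],[0.004,0,0.025],0],
    [[0,0,0],[0.005,0,0.031],0],
    [[0,0,0],[0.008,0,0.037],0],
    [[0,0,0],[0.011,0,0.043],0],
    [[0,0,0],[0.014,0,0.048],0],
    [[0,0,0],[0.018,0,0.054],0],
    [[0,0,0],[0.022,0,0.059],0],
  ],
)

```text
time: 8.73
eef_pos: [0.6277, -0.0244, 0.2162]
tcp_rot: [-0.5, 0.5, -0.499, 0.501]
contact_force: [-2.7, 3.3, 0.2]
opening: 0.002
```

```bash
cat >> look.py <<'E'
def cmp(c,o):
    # handle pixel centroid (warm wood) in depth window, new vs old
    for k in(o,c):
        P=cloud(k); px=k["pixels"].astype(int)
        m=(P[...,2]>.215)&(P[...,2]<.262)&(np.linalg.norm(P[...,:2]-HUB,axis=-1)>.055)&(np.linalg.norm(P[...,:2]-HUB,axis=-1)<.095)&(px[...,2]-px[...,0]>25)
        q=np.argwhere(m)[:,::-1]; X=P[m].mean(0); print(len(q),"px",q.mean(0).round(2),q.min(0),q.max(0),"xyz",X.round(4),"ang",np.degrees(np.arctan2(X[1]-HUB[1],X[0]-HUB[0])).round(1))
E
python3 -c "
from h import *
from look import *
s,M,p=st();arc(M,p,46,3)
cmp(look('scene','a4'),load('scene0.npz'))"
```

```text
t 8.73 p [ 0.6277 -0.0244  0.2162] F [-2.7  3.3  0.2] op 0.002 zyaw 0.1 q6 -0.2 tilt [-0.0012  0.0018 -1.    ]
pusher ang 45.5 rad 0.0759
[[[0,0,0],[0.003, 0.0, 0.002],0], [[0,0,0],[0.006, 0.0, 0.004],0], [[0,0,0],[0.009, 0.0, 0.007],0], [[0,0,0],[0.012, 0.0, 0.009],0], [[0,0,0],[0.015, 0.0, 0.011],0], [[0,0,0],[0.019, 0.0, 0.013],0], [[0,0,0],[0.022, 0.0, 0.015],0], [[0,0,0],[0.026, 0.0, 0.016],0], [[0,0,0],[0.03, 0.0, 0.018],0], [[0,0,0],[0.033, 0.0, 0.019],0]]
245 px [255.09 163.18] [249 153] [261 174] xyz [ 0.6555 -0.077   0.239 ] ang 1.0
224 px [271.82 166.09] [266 153] [291 176] xyz [ 0.6491 -0.0427  0.2372] ang 25.6
```

View pics/a4.png

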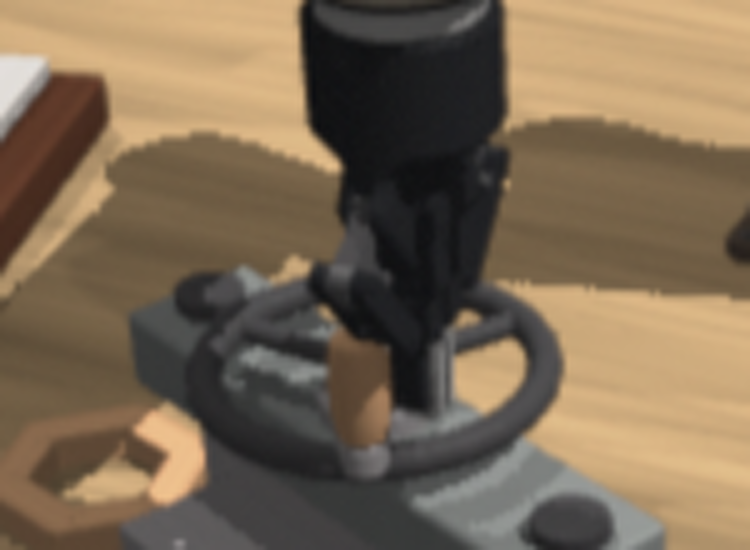

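>>> jog_arm(
  deltas=[
    [[0,0,0],[0.003,0,0.002],0],
    [[0,0,0],[0.006,0,0.004],0],
    [[0,0,0],[0.009,0,0.007],0],
    [[0,0,0],[0.012,0,0.009],0],
    [[0,0,0],[0.015,0,0.011],0],
    [[0,0,0],[0.019,0,0.013],0],
    [[0,0,0],[0.022,0,0.015],0],
    [[0,0,0],[0.022,0,0.015],0],
  ],
)

```text
time: 9.45
eef_pos: [0.6441, -0.0484, 0.2163]
tcp_rot: [-0.5, 0.499, -0.5, 0.5]
contact_force: [1.1, 1.4, -0.4]
opening: -0.001
```

```bash
python3 -c "
from h import *
from look import *
s,M,p=st()
cmp(look('scene','a5'),load('scene0.npz'));arc(M,p,25,1)"
```

```text
t 9.45 p [ 0.6441 -0.0484  0.2163] F [ 1.1  1.4 -0.4] op -0.001 zyaw 0.04 q6 -0.23 tilt [ 1.1e-03 -5.0e-04 -1.0e+00]
pusher ang 23.4 rad 0.0758
245 px [255.09 163.18] [249 153] [261 174] xyz [ 0.6555 -0.077   0.239 ] ang 1.0
162 px [257.47 166.55] [252 157] [263 175] xyz [ 0.6583 -0.0704  0.2344] ang 5.5
[[[0,0,0],[-0.0, 0.0, -0.001],0], [[0,0,0],[0.001, 0.0, -0.001],0], [[0,0,0],[0.002, 0.0, -0.0],0], [[0,0,0],[0.003, 0.0, 0.0],0], [[0,0,0],[0.004, 0.0, 0.001],0], [[0,0,0],[0.006, 0.0, 0.001],0], [[0,0,0],[0.007, 0.0, 0.002],0], [[0,0,0],[0.008, 0.0, 0.002],0], [[0,0,0],[0.009, 0.0, 0.003],0], [[0,0,0],[0.011, 0.0, 0.003],0]]
```

View pics/a5.png

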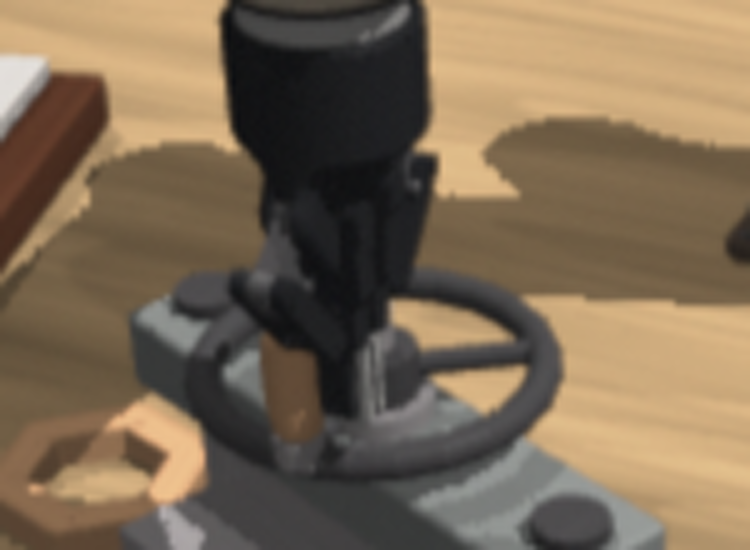

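```bash
cat >> look.py <<'E'
def low(k,z0=.212,z1=.232):
    P=cloud(k); d=np.linalg.norm(P[...,:2]-HUB,axis=-1); px=k["pixels"].astype(int)
    m=(P[...,2]>z0)&(P[...,2]<z1)&(d>.055)&(d<.1)&(P[...,0]>.62)&(px[...,2]>px[...,0]*1.25)
    Q=P[m]
    from scipy.optimize import least_squares
    f=lambda c:np.linalg.norm(Q[:,:2]-c,axis=1)-.0125
    r=least_squares(f,Q[:,:2].mean(0)-[.01,0],loss="soft_l1",f_scale=.002); c=r.x
    q=np.argwhere(m)
    print(len(Q),"axis",c.round(4),"R",np.linalg.norm(c-HUB).round(4),"ang",np.degrees(np.arctan2(*(c-HUB)[::-1])).round(2),"cols",[(int(v),int(q[q[:,0]==v,1].min()),int(q[q[:,0]==v,1].max())) for v in np.unique(q[:,0])])
E
python3 -c "
from look import *
for f in('scene0','last_scene'): low(load(f+'.npz'))"
```

```text
92 axis [ 0.6484 -0.0817] R 0.074 ang -2.49 cols [(165, 261, 261), (166, 249, 261), (167, 250, 261), (168, 250, 261), (169, 250, 261), (170, 250, 261), (171, 250, 261), (172, 251, 261), (173, 251, 260), (174, 252, 260), (175, 257, 258)]
88 axis [ 0.6482 -0.0742] R 0.0739 ang 3.32 cols [(167, 253, 253), (168, 253, 263), (169, 253, 263), (170, 253, 264), (171, 253, 264), (172, 254, 264), (173, 254, 264), (174, 255, 264), (175, 255, 263), (176, 256, 261)]
```

>>> jog_arm(
  deltas=[
    [[0,0,0],[0.001,0,0],0],
    [[0,0,0],[0.002,0,0.001],0],
    [[0,0,0],[0.003,0,0.001],0],
    [[0,0,0],[0.004,0,0.002],0],
    [[0,0,0],[0.005,0,0.002],0],
    [[0,0,0],[0.006,0,0.002],0],
    [[0,0,0],[0.006,0,0.002],0],
  ],
)

```text
time: 10.08
eef_pos: [0.646, -0.0547, 0.2164]
tcp_rot: [0.5, -0.499, 0.5, -0.5]
contact_force: [0.6, 2.4, -0.5]
opening: -0.001
```

```bash
python3 -c "
from look import *
s,M,p=st()
look('scene','a6')
for f in('scene0','last_scene'): low(load(f+'.npz'))"
```

```text
t 10.08 p [ 0.646  -0.0547  0.2164] F [ 0.6  2.4 -0.5] op -0.001 zyaw 0.04 q6 -0.24 tilt [ 0.0011 -0.0012 -1.    ]
pusher ang 18.4 rad 0.0753
92 axis [ 0.6484 -0.0817] R 0.074 ang -2.49 cols [(165, 261, 261), (166, 249, 261), (167, 250, 261), (168, 250, 261), (169, 250, 261), (170, 250, 261), (171, 250, 261), (172, 251, 261), (173, 251, 260), (174, 252, 260), (175, 257, 258)]
82 axis [ 0.6486 -0.08  ] R 0.0741 ang -1.18 cols [(167, 250, 260), (168, 250, 260), (169, 250, 260), (170, 250, 260), (171, 251, 260), (172, 251, 261), (173, 251, 261), (174, 252, 261), (175, 254, 259)]
```

>>> jog_arm(
  deltas=[
    [[0,0,0],[-0.008,0,0],0],
    [[0,0,0],[-0.018,0,0],0],
    [[0,0,0],[-0.025,0,0],0],
    [[0,0,0],[-0.025,0,0],0],
    [[0,0,0],[-0.025,-0.03,0],0],
    [[0,0,0],[-0.025,-0.065,0],0],
    [[0,0,0],[-0.025,-0.1,0],0],
    [[0,0,0],[-0.025,-0.12,0],0],
    [[0,0,0],[-0.01,-0.12,-0.02],0],
    [[0,0,0],[0.02,-0.12,-0.04],0],
  ],
)

```text
time: 10.97
eef_pos: [0.6067, -0.0728, 0.3395]
tcp_rot: [-0.5, 0.496, -0.501, 0.502]
contact_force: [0.2, -0.9, -0.2]
opening: -0.001
```

>>> jog_arm(
  deltas=[
    [[0,0,0],[0.034,0,-0.02],0],
    [[0,0,0],[0.068,0,-0.04],0],
    [[0,0,0],[0.102,0,-0.06],0],
    [[0,0,0],[0.136,0,-0.08],0],
    [[0,0,0],[0.17,0,-0.1],0],
    [[0,0,0],[0.204,0,-0.12],0],
    [[0,0,0],[0.238,0,-0.13],0],
    [[0,0,0],[0.272,0,-0.14],0],
    [[0,0,0],[0.3,0,-0.15],0],
    [[0,0,0],[0.3,0,-0.15],0],
  ],
)

```text
time: 11.8
eef_pos: [0.4561, -0.3782, 0.3389]
tcp_rot: [0.5, -0.498, 0.502, -0.5]
contact_force: [0.4, 0.2, -1.0]
opening: -0.001
```

```bash
python3 -c "
from look import *
s,M,p=st()
look('scene','b1',(170,80,240,190),3);look('top','b1t',(230,100,250,180),3)
for f in('scene0','last_scene'): low(load(f+'.npz')); low(load(f+'.npz'),.212,.25)
for n in('scene','top'): cmp(load('last_%s.npz'%n),load(n+'0.npz'))
"
```

```text
t 11.8 p [ 0.4561 -0.3782  0.3389] F [ 0.4  0.2 -1. ] op -0.001 zyaw 0.01 q6 -0.86 tilt [ 0.0047 -0.0049 -1.    ]
pusher ang -111.6 rad 0.3222
92 axis [ 0.6484 -0.0817] R 0.074 ang -2.49 cols [(165, 261, 261), (166, 249, 261), (167, 250, 261), (168, 250, 261), (169, 250, 261), (170, 250, 261), (171, 250, 261), (172, 251, 261), (173, 251, 260), (174, 252, 260), (175, 257, 258)]
194 axis [ 0.6486 -0.0818] R 0.0741 ang -2.56 cols [(157, 260, 260), (158, 249, 260), (159, 249, 260), (160, 249, 261), (161, 249, 261), (162, 249, 261), (163, 249, 261), (164, 249, 261), (165, 249, 261), (166, 249, 261), (167, 250, 261), (168, 250, 261), (169, 250, 261), (170, 250, 261), (171, 250, 261), (172, 251, 261), (173, 251, 260), (174, 252, 260), (175, 257, 258)]
97 axis [ 0.6486 -0.0803] R 0.0741 ang -1.41 cols [(164, 262, 262), (165, 262, 262), (166, 250, 262), (167, 250, 262), (168, 250, 262), (169, 250, 262), (170, 250, 262), (171, 251, 262), (172, 251, 261), (173, 251, 261), (174, 252, 261), (175, 254, 258)]
200 axis [ 0.6487 -0.0802] R 0.0742 ang -1.33 cols [(157, 261, 261), (158, 260, 261), (159, 250, 261), (160, 249, 261), (161, 250, 261), (162, 250, 261), (163, 250, 262), (164, 250, 262), (165, 250, 262), (166, 250, 262), (167, 250, 262), (168, 250, 262), (169, 250, 262), (170, 250, 262), (171, 251, 262), (172, 251, 261), (173, 251, 261), (174, 252, 261), (175, 254, 258)]
245 px [255.09 163.18] [249 153] [261 174] xyz [ 0.6555 -0.077   0.239 ] ang 1.0
248 px [255.8  163.56] [250 153] [262 174] xyz [ 0.6557 -0.0754  0.2386] ang 2.2
113 px [371.2 173.6] [366 168] [377 179] xyz [ 0.6453 -0.0788  0.2478] ang -0.2
109 px [370.38 173.58] [365 168] [376 179] xyz [ 0.6455 -0.077   0.2473] ang 1.2
```

View pics/b1.png

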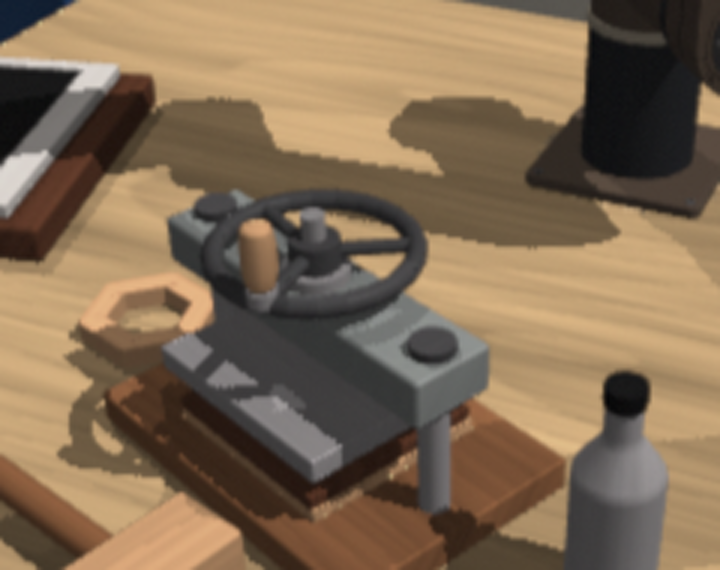

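View pics/b1t.png

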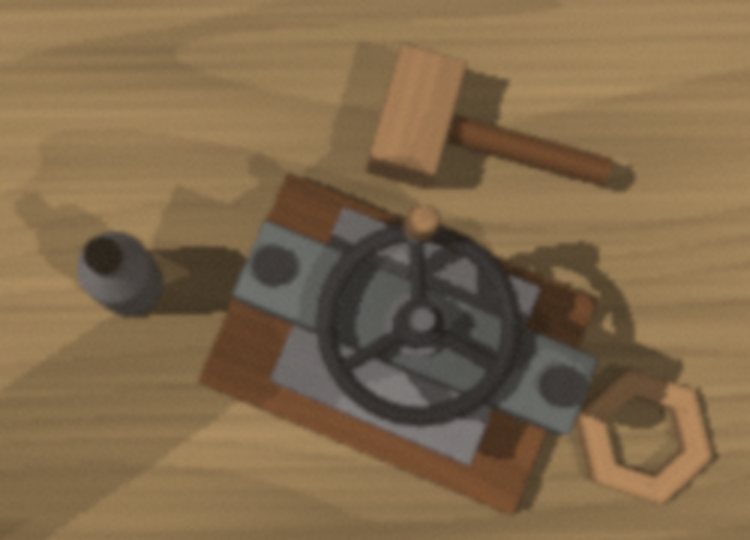

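About 1.3° (1.7 mm) short, everything else unmoved. I'll return for a final 2 mm nudge.

>>> jog_arm(
  deltas=[
    [[0,0,0],[-0.036,0,0.019],0],
    [[0,0,0],[-0.072,0,0.038],0],
    [[0,0,0],[-0.108,0,0.057],0],
    [[0,0,0],[-0.144,0,0.076],0],
    [[0,0,0],[-0.18,0,0.095],0],
    [[0,0,0],[-0.216,0,0.114],0],
    [[0,0,0],[-0.252,0,0.133],0],
    [[0,0,0],[-0.288,0,0.152],0],
    [[0,0,0],[-0.324,0,0.171],0],
    [[0,0,0],[-0.352,0,0.187],0],
  ],
)

```text
time: 12.73
eef_pos: [0.644, -0.0169, 0.34]
tcp_rot: [-0.5, 0.496, -0.5, 0.503]
contact_force: [1.0, -0.7, 0.6]
opening: -0.004
```

```bash
python3 -c "
from look import *
s,M,p=st();to(M,p,[(.644,-.03,.337),(.645,-.03,.216),(.6455,-.052,.216)],0)"
```

```text
t 12.73 p [ 0.644  -0.0169  0.34  ] F [ 1.  -0.7  0.6] op -0.004 zyaw 0.41 q6 -0.19 tilt [ 0.0068 -0.0016 -1.    ]
pusher ang 41.6 rad 0.0929
[0.0131, 0.003, -0.0001]
[0.0129, 0.124, 0.0]
[0.0349, 0.124, 0.0004]
rot [-0.0068  0.0072  0.0016]
```

>>> jog_arm(
  deltas=[
    [[-0.007,0.007,0.002],[0.013,0.003,0],0],
    [[-0.007,0.007,0.002],[0.013,0.035,0],0],
    [[-0.007,0.007,0.002],[0.013,0.065,0],0],
    [[-0.007,0.007,0.002],[0.013,0.09,0],0],
    [[-0.007,0.007,0.002],[0.013,0.11,0],0],
    [[-0.007,0.007,0.002],[0.013,0.12,0],0],
    [[-0.007,0.007,0.002],[0.013,0.123,0],0],
    [[-0.007,0.007,0.002],[0.02,0.123,0],0],
    [[-0.007,0.007,0.002],[0.028,0.123,0],0],
    [[-0.007,0.007,0.002],[0.032,0.123,0],0],
  ],
)

```text
time: 13.57
eef_pos: [0.6462, -0.0504, 0.2195]
tcp_rot: [0.499, -0.499, 0.501, -0.501]
contact_force: [0.7, -0.6, 0.7]
opening: -0.004
```

```bash
python3 -c "
from look import *
s,M,p=st();to(M,p,[(.6455,-.0545,.2164),(.646,-.0565,.2164)],0)"
```

```text
t 13.57 p [ 0.6462 -0.0504  0.2195] F [ 0.7 -0.6  0.7] op -0.004 zyaw -0.01 q6 -0.23 tilt [ 0.0036 -0.001  -1.    ]
pusher ang 21.4 rad 0.077
[0.0041, 0.0031, -0.0007]
[0.0061, 0.0031, -0.0002]
rot [-0.0036 -0.0001  0.001 ]
```

>>> jog_arm(
  deltas=[
    [[0,0,0],[0.001,0.001,0],0],
    [[0,0,0],[0.002,0.002,0],0],
    [[0,0,0],[0.003,0.002,0],0],
    [[0,0,0],[0.004,0.002,0],0],
    [[0,0,0],[0.005,0.002,0],0],
    [[0,0,0],[0.006,0.002,0],0],
    [[0,0,0],[0.006,0.002,0],0],
  ],
)

```text
time: 14.15
eef_pos: [0.6464, -0.0558, 0.2178]
tcp_rot: [-0.499, 0.499, -0.501, 0.501]
contact_force: [-0.6, 3.0, 2.0]
opening: 0.004
```

```bash
python3 -c "
from look import *
s,M,p=st();look('scene','a7')
low(load('last_scene.npz'))"
```

```text
t 14.15 p [ 0.6464 -0.0558  0.2178] F [-0.6  3.   2. ] op 0.004 zyaw 0.01 q6 -0.24 tilt [ 4.3e-03 -2.0e-04 -1.0e+00]
pusher ang 17.5 rad 0.0754
80 axis [ 0.6486 -0.0813] R 0.0741 ang -2.14 cols [(166, 250, 250), (167, 250, 259), (168, 250, 259), (169, 250, 260), (170, 250, 260), (171, 250, 260), (172, 251, 260), (173, 251, 261), (174, 252, 259), (175, 253, 258)]
```

>>> jog_arm(
  deltas=[
    [[0,0,0],[-0.008,0,0],0],
    [[0,0,0],[-0.018,0,0],0],
    [[0,0,0],[-0.025,0,0],0],
    [[0,0,0],[-0.025,0,0],0],
    [[0,0,0],[-0.025,-0.03,0],0],
    [[0,0,0],[-0.025,-0.065,0],0],
    [[0,0,0],[-0.025,-0.1,0],0],
    [[0,0,0],[-0.025,-0.12,0],0],
    [[0,0,0],[-0.01,-0.12,-0.02],0],
    [[0,0,0],[0.02,-0.12,-0.04],0],
  ],
)

```text
time: 15.03
eef_pos: [0.6067, -0.0741, 0.3404]
tcp_rot: [-0.499, 0.496, -0.501, 0.503]
contact_force: [0.8, -0.8, -0.0]
opening: -0.004
```

>>> jog_arm(
  deltas=[
    [[0,0,0],[0.034,0,-0.02],0],
    [[0,0,0],[0.068,0,-0.04],0],
    [[0,0,0],[0.102,0,-0.06],0],
    [[0,0,0],[0.136,0,-0.08],0],
    [[0,0,0],[0.17,0,-0.1],0],
    [[0,0,0],[0.204,0,-0.12],0],
    [[0,0,0],[0.238,0,-0.13],0],
    [[0,0,0],[0.272,0,-0.14],0],
    [[0,0,0],[0.3,0,-0.15],0],
    [[0,0,0],[0.3,0,-0.15],0],
  ],
)

```text
time: 15.87
eef_pos: [0.4558, -0.3793, 0.3387]
tcp_rot: [0.499, -0.498, 0.503, -0.501]
contact_force: [0.5, -0.4, -0.7]
opening: -0.003
```

```bash
python3 -c "
from look import *
s,M,p=st()
look('scene','c1',(150,80,260,200),3);look('top','c1t',(230,100,250,180),3)
for f in('scene0','last_scene'): low(load(f+'.npz'),.212,.25)
for n in('scene','top'):
    cmp(load('last_%s.npz'%n),load(n+'0.npz'))
    for f in(n+'0','last_'+n):
        P=cloud(load(f+'.npz')); m=(np.linalg.norm(P[...,:2]-HUB,axis=-1)<.008)&(P[...,2]>.21)&(P[...,2]<.26); print('screw top',np.percentile(P[m][:,2],70).round(4))
"
```

```text
t 15.87 p [ 0.4558 -0.3793  0.3387] F [ 0.5 -0.4 -0.7] op -0.003 zyaw -0.02 q6 -0.87 tilt [ 0.0069 -0.003  -1.    ]
pusher ang -111.5 rad 0.3234
194 axis [ 0.6486 -0.0818] R 0.0741 ang -2.56 cols [(157, 260, 260), (158, 249, 260), (159, 249, 260), (160, 249, 261), (161, 249, 261), (162, 249, 261), (163, 249, 261), (164, 249, 261), (165, 249, 261), (166, 249, 261), (167, 250, 261), (168, 250, 261), (169, 250, 261), (170, 250, 261), (171, 250, 261), (172, 251, 261), (173, 251, 260), (174, 252, 260), (175, 257, 258)]
198 axis [ 0.6488 -0.0816] R 0.0744 ang -2.42 cols [(158, 249, 260), (159, 249, 261), (160, 249, 261), (161, 249, 261), (162, 249, 261), (163, 249, 261), (164, 249, 261), (165, 249, 261), (166, 250, 261), (167, 250, 261), (168, 250, 261), (169, 250, 261), (170, 250, 261), (171, 250, 261), (172, 251, 261), (173, 251, 261), (174, 251, 260), (175, 253, 258)]
245 px [255.09 163.18] [249 153] [261 174] xyz [ 0.6555 -0.077   0.239 ] ang 1.0
245 px [255.1  163.19] [249 153] [261 174] xyz [ 0.6557 -0.0769  0.2391] ang 1.1
screw top 0.2344
screw top 0.2235
113 px [371.2 173.6] [366 168] [377 179] xyz [ 0.6453 -0.0788  0.2478] ang -0.2
113 px [371.01 173.58] [365 168] [376 179] xyz [ 0.6454 -0.0784  0.2477] ang 0.1
screw top 0.2353
screw top 0.2233
```

View pics/c1.png

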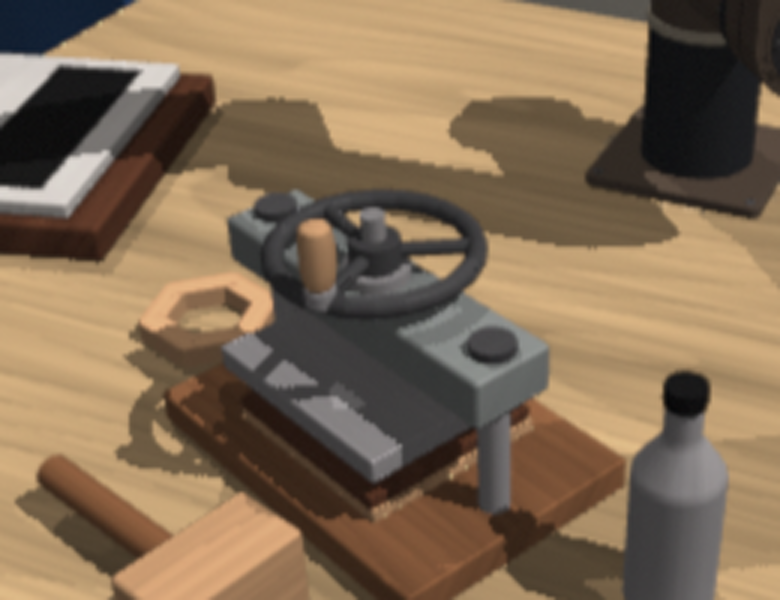

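View pics/c1t.png

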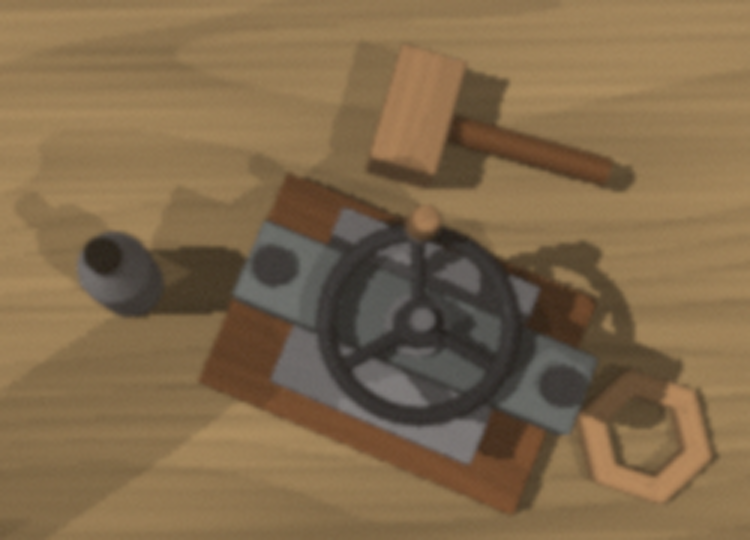

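The handle is back within about 0.2° (scene pixels 255.1,163.2, the same as at the start) and the screw top is 11–12 mm lower. The flask, ring and mallet have not moved, and the hand is clear. I'm handing the job in.

```bash
python3 -c "
from plant import ctrl
print(ctrl.sign_off())"
```

```text
the job is handed in; nothing more can be done
None
```

I pushed the wheel one full turn clockwise by its handle with the shut fingers, then took the hand away and handed the job in at about 16 s. The highest reading, taken at the end of each push, was about 5 N.

- **Handle position:** after the first pass it stood about 1.3° short, so I went back for a 2 mm nudge. The last check put it within about 0.3° of where it started in both cameras.
- **Platen:** the screw top fell from about 235 mm to 223 mm, which matches the 12 mm expected for one turn. The two cameras gave slightly different drops (10.9 and 12.0 mm), within measurement noise.
- **Other objects:** the flask, wooden ring and mallet look unmoved in the before and after pictures. I compared these by eye only.

No check failed.

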